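# Lock the strainer's window ring with the two-pin spanner

### The arm

A 7-joint arm with a two-finger parallel gripper is mounted at the origin on the work surface. World frame = base frame: x ahead of the robot, y to its left, z up, the work surface at z = 0. Lengths are in m, angles in rad, forces in N, time in s.
With the tool pointing down it reaches from about 0.4 to 0.9 m from the base axis. Payload 5.6 kg.
Tool frame: the origin (TCP) lies midway between the tips of the shut fingers; the grasp point (between the pads) lies 19 mm behind it; y points along the fingers, x is the direction in which the jaws open and shut, and the axes are right-handed (so a half turn about y gives the same grasp; the last joint's range is limited). The gripper opens to 92 mm and grips with 3 to 60 N. Pads are 20 mm wide; open, the fingers measure 128 mm over their backs; the gripper's body (75 mm by 189 mm) begins 69 mm behind the grasp point.
Start: joints at [1.059, 0.468, -0.012, 1.603, 0.006, 1.071, -0.056], TCP at [0.294, -0.58, 0.193] pointing down, gripper open.
Joint ranges: [-2.53, 2.53], [-0.31, 2.02], [-1.57, 1.55], [0.28, 2.44], [-1.29, 4.43], [0.15, 1.84], [-2.92, 2.92]. Speed limits (rad/s): [2.57, 2.57, 3.14, 3.14, 3.14, 3.14, 3.14].

### API

Orientations are given as [roll, pitch, yaw] about the fixed x, y, z axes, in that order (R = Rz(yaw) Ry(pitch) Rx(roll)).
In Python, from station import sense, snapshot, calibration, close_job, outline_of gives the robot as it stands.
- The arm moves only by the shell command python3 -m creep 'ROWS' [FORCE]. ROWS is JSON, a list of rows, each a list of 7 numbers: the shift along the tool's x, y, z in cm, then the turn, a rotation vector about the tool's x, y, z in rad, then the finger opening in cm, from 0 to 9.19. A call has 1 to 8 rows; each row shifts and turns the commanded pose from where the row before left it, along the tool's axes as they then stand; what a row does not reach is not made up. A row lasts 1/10 s, in which the tool goes at most 50 mm and 8.59 degrees, less where a joint would pass 70% of its speed; a pose out of reach is approached as far as the arm can. A call is refused whole if a number of a shift passes 5 or a number of a turn 0.15, either way. A call with a gripper value outside its range is refused whole. The fingers move at their own pace and stop on an object; FORCE is the grip in N (left out, the last holds). Time passes only in rows, so rows that do not move let the fingers close. It gives the time, the measured TCP pose, the force and the opening at its end, in the units of the state.
- sense(): the state, without advancing time (a new reading comes with each control period).
- snapshot(name): name is "scene" or "top"; returns (picture, depth): 420x560x3 uint8, red, green, blue; 420x560 float32, m along the optical axis (not along the pixel's ray), 0 where there is no reading.
- calibration(name): a dict with "vfov" (degrees; the focal length in pixels is half the picture's height over the tangent of half this angle, whatever the lens; pixels are square), "cx", "cy" (the principal point, pixels), "R" (3x3) and "t" (3): a world point X has camera coordinates R X + t. Camera axes: x right, y down, z forward; pixel columns grow to the right and rows downward; lengths in m; the calibration is good to about 2 mm. A picture is of the moment at which its call begins. calibration takes no time and is no camera call.
- close_job(): hands the job in, once; it reports no verdict.
Trained networks look in the newest picture that a camera, given by its name, has taken for a name from the list of things; names that differ only in an ending like _2 or _b are one class to them, and where a whole thing is asked for, a point or a joint stands for the part that bears it (a point fixed in the world has none). Each returns a list of dicts, best first, with "score" (0 to 1); they miss things now and then, are a little off and sometimes report something else, mostly with a low value. They report only what shows in the picture. A call takes as long as a camera call. They do not tell look-alikes from the thing itself.
- outline_of(label, camera): "region" (420x560 bool, what is visible of it) and "rect" ([left, top, right, bottom] in pixels, round what is visible of it).
The state is a dict: "time_s": time; "joint_pos": joint angles; "joint_vel": joint speeds; "joint_torque": joint torques, N m; "eef_pos": TCP position; "ee_rot": TCP orientation; "ft_force": force on the tool from outside, world axes, zero at the start; "wrist_torque": the same for the moment, N m; "grip_width": finger opening in m.
Only numpy, scipy, OpenCV 4.12 (cv2) and the standard library are available. Lean on these libraries where they do the work, as an engineer would, in place of code of your own. Each camera call takes 0.05 s, during which the arm holds its last target.

### The job

Take the two-pin spanner from its wooden stand, feel its pins into the two holes of the recessed ring on top of the water strainer, and turn the ring clockwise (seen from above) fully home against its stop, gently, without forcing it. Then put the spanner back in its stand, pins down in the slot with its crossbar flat on the wood, let go, and leave everything else on the bench where it is.

Things in the scene. Friction and masses are not known exactly. Their poses are not given: they have to be found in the camera images.
- spanner: dark steel spanner, 260 g (give or take 20%): upright flat grip 44 mm (its x) by 14 mm (its y), from 25 to 75 mm above the origin; below it a crossbar 74 mm (x) by 20 mm (y) from 15 to 25 mm; below that two pins of 6 mm diameter with bevelled ends, 15 mm long, at x = +27 and -27 mm. Origin midway between the pin tips, z up. Same after half a turn about z. Starts in its stand, in line with it.
- stand: fixed wooden block 94 (x) by 54 (y) by 25 mm high, with a slot in the top along its x, 69 by 11 mm and 18 mm deep, for both pins; origin at the centre of its underside. The spanner at rest in it has its origin 10 mm above the bench and the crossbar on the wood.
- strainer: fixed grey round water strainer, 70 mm high, 96 mm across the top rim (104 mm at the foot), with pipe stubs along its +y and -y reaching 76 mm from the axis at 30 mm height (19 mm radius). Origin at the centre of its underside. In the top a 74 mm wide, 6 mm deep recess holds the ring round a glass window.
- ring_centre (a point): centre of the ring's upper face, on the strainer's axis, 64 mm above the bench and 6 mm below the rim; axes are the strainer's. The steel ring is 73 mm outside with a 36 mm bore. With the spanner's pins standing on the ring's face its origin is level with this point; with the pins fully in the holes it is 8 mm lower. The ring does not sink as it turns.
- hole_floor (a point): point on the strainer's axis level with the bottom of the ring's two holes, 8 mm below ring_centre. The holes are about 8.5 mm wide and 8 mm deep, opposite each other on a 54 mm circle. Their direction is not measured: at the start the line through both holes lies within 0.66 rad of the strainer's x axis, either way.
- ring (a joint): turn of the bayonet ring, rad, growing clockwise seen from above; starts between 0.1 and 0.2, stops hard at 0.6 (home). Stiff (about 0.2 N m of drag) and stays where it is left. A light press (under 8 N) of sliding pins does not turn it. More than 45 N in all (contact forces added up) between spanner and strainer or ring would damage it.
- gasket: spare black rubber gasket ring lying flat, 48 mm outside, 30 mm bore, 6 mm thick; bystander; origin at its underside or axis
- screwdriver: screwdriver lying on the bench; bystander; origin at its underside or axis
- wrench: open-ended wrench lying flat on the bench; bystander; origin at its underside or axis
- seed_jar: glass jar with white lid, 70 mm wide, 100 mm tall, standing; bystander; origin at its underside or axis
- spray_bottle: white bottle, 70 mm wide, 190 mm tall, standing; bystander; origin at its underside or axis
- brush: hand brush lying on the bench; bystander; origin at its underside or axis
There are look-alikes about, which are no part of the job. Leave any red look-alike of the spanner alone.

How it is judged:
On the way, in this order (a step that is already met when the one before it is completed fails the run):
1. both pins of the spanner are in the ring's holes (horizontal distance between spanner and ring_centre below 0.004 m and z of spanner in the frame of ring_centre below -0.004 m and angle between spanner's own z axis and vertical below 0.12 rad and value of joint ring below 0.5 rad), for 0.1 s.
2. the ring is turned home with the spanner's pins still in its holes (horizontal distance between spanner and ring_centre below 0.004 m and z of spanner in the frame of ring_centre below -0.004 m and angle between spanner's own z axis and vertical below 0.12 rad and value of joint ring above 0.56 rad), for 0.2 s.
At the end, for the whole second after the job is handed in: the ring is at its stop (at least 0.56 rad); the spanner is back in its stand, upright within 0.06 rad, origin 7 to 13 mm above the stand's underside and within 12 mm of its axis, in line with the slot (within 0.2 rad), at rest and released (value of joint ring above 0.56 rad and z of spanner in the frame of stand between 0.007 and 0.013 m and horizontal distance between spanner and stand below 0.012 m and angle between spanner's own z axis and vertical below 0.06 rad and angle between the x axis of spanner and the x axis of stand, either way round below 0.2 rad and linear speed of spanner below 0.01 m/s); the robot touches nothing.
It fails at once if spanner forced: more than 45 N between it and the strainer or ring (contact force between spanner and strainer above 45 N).
It fails at once if a bystander was shifted by more than 20 mm (distance of any of gasket, screwdriver, wrench, seed_jar, spray_bottle, brush from where it was at the start of the episode above 0.02 m).
It also fails if it takes over 70 s, if anything falls off the work surface, if the arm or the gripper's body presses on something with over 40 N, if the wrist force passes 120 N, or if a joint passes its speed limit or range.

## Working session

There is one attempt and no reset: what is moved stays moved. The work goes in short steps, Python scripts to look and compute and a shell command to move; the robot and the scene stay as the last step left them, time stands still between calls to the robot, and variables do not carry over. Pictures are saved under pics/ and viewed, and the job is handed in when it is done.

```bash
ls; mkdir -p pics
python3 - <<'E'
from station import *
import cv2,json
s=sense(); print(s)
for n in("scene","top"):
    p,d=snapshot(n); cv2.imwrite(f"pics/{n}0.png",p[:,:,::-1]); c=calibration(n); print(n,c)
E
```

```text
pics
{'time_s': 0.0, 'joint_pos': array([ 1.05895347,  0.46833175, -0.01164279,  1.60362305,  0.00602675,
        1.07141455, -0.05629809]), 'joint_vel': array([-0.00025179, -0.0009805 ,  0.00020601, -0.00030497, -0.00205587,
       -0.00043247,  0.00062652]), 'joint_torque': array([ 1.52717928e-05, -5.20568848e+01, -1.22514341e-02, -2.43745905e+01,
       -5.65946940e-02,  1.73216709e-02,  1.64292110e-04]), 'eef_pos': array([ 0.29337212, -0.57932682,  0.19187013]), 'ee_rot': array([-1.57092456,  0.00173737, -1.10196714]), 'ft_force': array([-0.71047691, -0.25625435,  0.55309448]), 'wrist_torque': array([ 0.00747096, -0.07079955,  0.02426545]), 'grip_width': 0.09160557162692581}
scene {'vfov': 53.87824453097958, 'cx': 281.7174150856644, 'cy': 212.5965706278999, 'R': array([[ 0.46588578,  0.88483971, -0.00301912],
       [ 0.54564145, -0.28997385, -0.78625096],
       [-0.69658154,  0.36465579, -0.61789992]]), 't': array([-0.2340917, -0.2449652,  1.5095587])}
top {'vfov': 46.78862285437978, 'cx': 283.60975698351723, 'cy': 209.98539954261545, 'R': array([[ 0.02004842, -0.99940279,  0.02814474],
       [-0.98242079, -0.02491791, -0.18500941],
       [ 0.18560023, -0.02394083, -0.98233365]]), 't': array([-0.03825764,  0.51412717,  1.07894776])}
```

View pics/scene0.png

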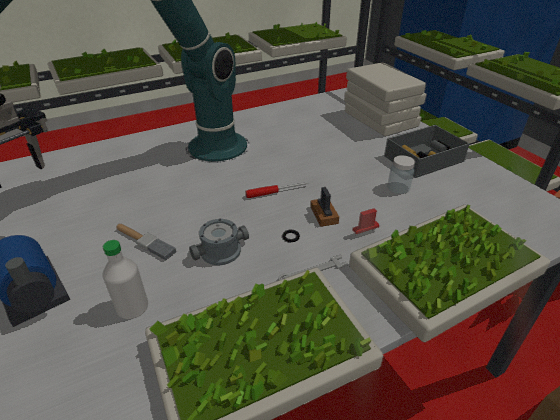

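View pics/top0.png

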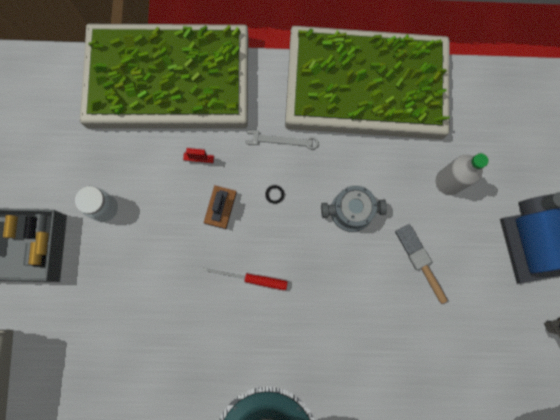

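The top view shows the stand with the dark spanner at about (221,206), the strainer at (355,207), the red look-alike at (199,155), the gasket at (275,194), the screwdriver at (250,280) and the wrench at (285,140). Next I measure.

```bash
cat > h.py <<'E'
from station import *
import numpy as np, cv2
from scipy.spatial.transform import Rotation as Ro
def f(c): return 210/np.tan(np.radians(c["vfov"]/2))
def cloud(d,c):
    v,u=np.mgrid[0:420,0:560]; F=f(c)
    P=np.stack([(u-c["cx"])/F*d,(v-c["cy"])/F*d,d],-1)
    W=(P-c["t"])@c["R"]; W[d==0]=np.nan; return W
def onplane(u,v,c,z):
    r=np.array([(u-c["cx"])/f(c),(v-c["cy"])/f(c),1])@c["R"]; o=-c["R"].T@c["t"]
    return o+r*(z-o[2])/r[2]
def proj(X,c):
    p=c["R"]@np.asarray(X)+c["t"]; return f(c)*p[:2]/p[2]+[c["cx"],c["cy"]]
E
python3 - <<'E'
from h import *
for n in("top","scene"):
    p,d=snapshot(n);c=calibration(n);W=cloud(d,c)
    np.savez(f"{n}.npz",p=p,d=d)
    for l in("spanner","stand","strainer","ring_centre"):
        try:
            for o in outline_of(l,n)[:3]:
                m=o["region"]&(d>0); q=W[m]
                print(n,l,round(o["score"],2),np.round(o["rect"]),np.round(np.median(q,0),3),"zmax",np.round(np.percentile(q[:,2],[5,50,98]),3))
                cv2.imwrite(f"m_{n}_{l}.png",o["region"]*255) if o is not None else 0
        except Exception as e: print(l,e)
p,d=np.load("top.npz").values()
a=cv2.resize(p[170:245,190:400],None,fx=3.8,fy=3.8,interpolation=cv2.INTER_CUBIC)
cv2.imwrite("pics/z1.png",a[:,:,::-1])
a=cv2.resize(p[177:237,320:390],None,fx=10,fy=10,interpolation=cv2.INTER_CUBIC);cv2.imwrite("pics/z2.png",a[:,:,::-1])
p,d=np.load("scene.npz").values()
a=cv2.resize(p[210:270,185:255],None,fx=10,fy=10,interpolation=cv2.INTER_CUBIC);cv2.imwrite("pics/z3.png",a[:,:,::-1])
E
```

```text
top spanner 0.72 [213. 188. 230. 223.] [0.522 0.123 0.052] zmax [0.029 0.052 0.088]
top spanner 0.54 [182. 144. 214. 165.] [0.64  0.179 0.04 ] zmax [-0.     0.04   0.078]
top stand 0.96 [205. 183. 236. 230.] [0.511 0.115 0.025] zmax [0.014 0.025 0.03 ]
top stand 0.64 [396. 224. 445. 302.] [ 0.418 -0.347  0.018] zmax [0.008 0.018 0.024]
top strainer 0.95 [322. 183. 388. 234.] [ 0.523 -0.188  0.063] zmax [0.013 0.063 0.073]
top strainer 0.66 [202. 270. 289. 290.] [0.355 0.024 0.022] zmax [0.013 0.022 0.029]
top ring_centre 0.77 [323. 185. 388. 232.] [ 0.522 -0.187  0.064] zmax [0.013 0.064 0.074]
scene spanner 0.55 [353. 207. 375. 237.] [0.649 0.177 0.037] zmax [-0.     0.037  0.076]
scene spanner 0.51 [319. 186. 331. 219.] [0.538 0.118 0.057] zmax [0.032 0.057 0.086]
scene stand 0.91 [312. 199. 340. 225.] [0.554 0.108 0.022] zmax [0.002 0.022 0.027]
scene strainer 0.85 [191. 214. 252. 264.] [ 0.545 -0.199  0.051] zmax [0.008 0.051 0.071]
scene strainer 0.35 [283. 232. 299. 241.] [ 0.564 -0.005  0.004] zmax [-0.002  0.004  0.007]
scene ring_centre 0.7 [185. 217. 249. 267.] [ 0.545 -0.199  0.05 ] zmax [0.005 0.05  0.071][ WARN:0@2.778] global loadsave.cpp:1063 imwrite_ Unsupported depth image for selected encoder is fallbacked to CV_8U.
```

View pics/z1.png

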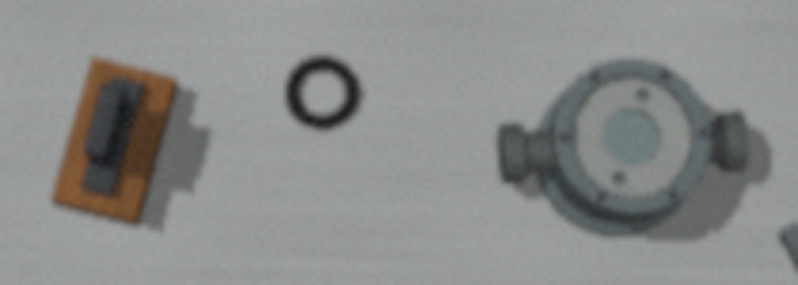

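View pics/z2.png

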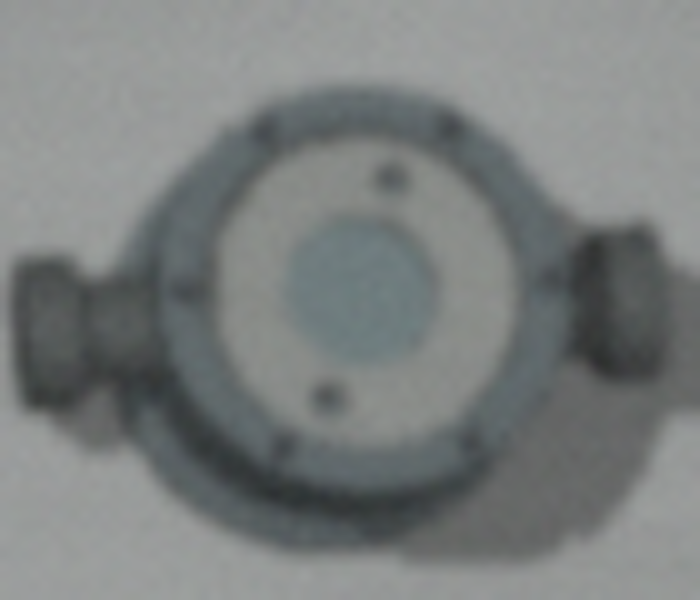

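View pics/z3.png

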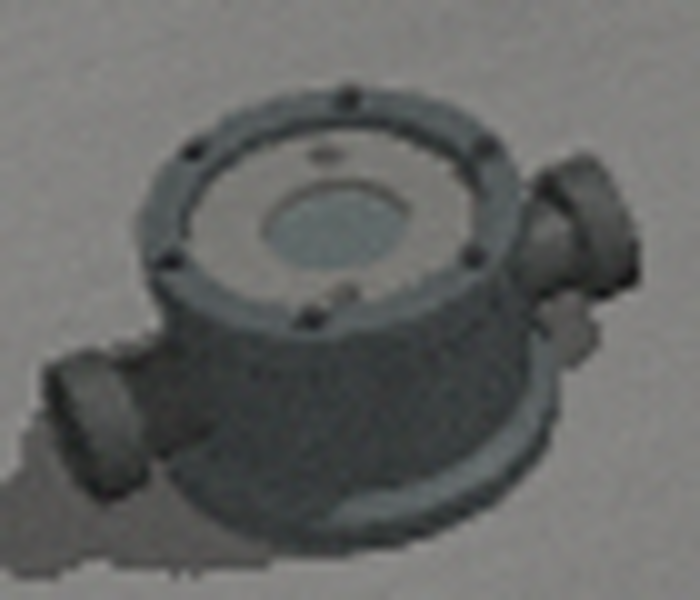

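Run:
```python
from h import *
T=calibration("top");S=calibration("scene")
g=lambda x,y,u0,v0:(u0+(x+.5)/10-.5,v0+(y+.5)/10-.5)
for c,u0,v0,hs in((T,320,177,[(391,178),(328,398)]),(S,185,210,[(327,154),(345,294)])):
    A=[onplane(*g(*h,u0,v0),c,.064) for h in hs]
    dd=A[0]-A[1]; print(np.round(A,4),"ctr",np.round((A[0]+A[1])/2,4),"len",np.linalg.norm(dd),"ang",np.arctan2(dd[1],dd[0]))
# ring disk/window by color in top & bolt centre via rim depth
for n,c in(("top",T),("scene",S)):
    z=np.load(n+".npz");p,d=z["p"],z["d"];W=cloud(d,c)
    m=(abs(W[...,2]-.07)<.004)&(abs(W[...,0]-.54)<.06)&(abs(W[...,1]+.19)<.06)
    hsv=p.astype(float)
    # glass window : bluish brighter
    m2=np.linalg.norm(W[...,:2]-[.53,-.19],axis=-1)<.06
    ctr,r=cv2.minEnclosingCircle(W[m&m2][:,:2].astype(np.float32)); print(n,"rim",ctr,r,m.sum(), np.median(W[m&m2][:,2]))
    # stand top
    ms=(abs(W[...,2]-.025)<.004)&(np.linalg.norm(W[...,:2]-[.525,.12],axis=-1)<.075)
    ms&=(p[...,0].astype(int)-p[...,2]>25)
    q=W[ms][:,:2].astype(np.float32); print("stand",ms.sum(),cv2.minAreaRect(q), np.median(W[ms][:,2]))
    mg=(abs(W[...,2]-.085)<.008)&(np.linalg.norm(W[...,:2]-[.525,.12],axis=-1)<.05)
    q=W[mg][:,:2].astype(np.float32); print("grip top",mg.sum(),cv2.minAreaRect(q),np.percentile(W[mg][:,2],[50,90,99]))
    mt=(abs(W[...,2])<.003);print("table z",np.median(W[(abs(W[...,2])<.01)][:,2]))
```

```text
[[ 0.5532 -0.1992  0.064 ]
 [ 0.5011 -0.1842  0.064 ]] ctr [ 0.5271 -0.1917  0.064 ] len 0.05418488388862562 ang -0.27984114592721165
[[ 0.5008 -0.1847  0.064 ]
 [ 0.5532 -0.1999  0.064 ]] ctr [ 0.527  -0.1923  0.064 ] len 0.05459528425861661 ang 2.859275993127618
top rim (0.5270461440086365, -0.19139380753040314) 0.04826365411281586 633 0.06965033157028115
stand 520 ((0.5255448818206787, 0.12514472007751465), (0.05417242273688316, 0.09317418187856674), 77.17401123046875) 0.02526452141283351
grip top 126 ((0.5261691808700562, 0.1254008412361145), (0.014567486941814423, 0.0432685986161232), 77.95753479003906) [0.08472915 0.08715349 0.08917885]
table z 0.0003758864625662225
scene rim (0.5277706980705261, -0.19223779439926147) 0.04955051839351654 357 0.06924756635215862
stand 231 ((0.5256409645080566, 0.12375108152627945), (0.05590208247303963, 0.0952845886349678), 76.28119659423828) 0.02448756165990546
grip top 65 ((0.5265015959739685, 0.12271212786436081), (0.013031285256147385, 0.043445389717817307), 77.15519714355469) [0.08351411 0.08548055 0.08652879]
table z -0.0003968828536265723
```

The two cameras agree to about 1 mm:

| Item | Position (m) | Angle (rad) |
|---|---|---|
| Ring centre | (0.527, -0.192) | holes at yaw -0.28 |
| Spanner | (0.526, 0.125) | yaw about -0.22 |

I'll approach the spanner with the jaws along its y axis, at tool yaw -1.79.

```bash
cat >> h.py <<'E'
def togo(x,y,z,yaw):
    s=sense(); R=Ro.from_euler("xyz",s["ee_rot"]).as_matrix()
    Rt=Ro.from_euler("xyz",[-np.pi/2,0,yaw]).as_matrix()
    d=R.T@(np.array([x,y,z])-s["eef_pos"])*100
    rv=Ro.from_matrix(R.T@Rt).as_rotvec()
    print("t",round(s["time_s"],2),"pos",np.round(s["eef_pos"],4),"rot",np.round(s["ee_rot"],3),"F",np.round(s["ft_force"],1),"M",np.round(s["wrist_torque"],2),"w",round(s["grip_width"],4))
    print("shift cm",np.round(d,2),"turn",np.round(rv,3))
E
python3 -m creep '[[0,0,0,0,0.138,0,9],[0,0,0,0,0.138,0,5],[0,0,0,0,0.138,0,5],[0,0,0,0,0.138,0,5],[0,0,0,0,0.138,0,5],[0,0,0,0,0,0,5]]' 30
python3 -c "
from h import *
togo(.526,.125,.15,-1.79)"
```

```text
time_s: 1.2
eef_pos: [0.2937, -0.5799, 0.1928]
ee_rot: [-1.571, -0.0, -1.792]
ft_force: [0.2, 0.7, 0.0]
grip_width: 0.0521
t 1.2 pos [ 0.2937 -0.5799  0.1928] rot [-1.571 -0.    -1.792] F [0.2 0.7 0. ] M [ 0.08  0.   -0.02] w 0.0521
shift cm [-73.87   4.26   7.17] turn [ 0.    -0.002  0.   ]
```

```bash
python3 -m creep '[[-4.5,0,0.44,0,0,0,5],[-4.5,0,0.44,0,0,0,5],[-4.5,0,0.44,0,0,0,5],[-4.5,0,0.44,0,0,0,5],[-4.5,0,0.44,0,0,0,5],[-4.5,0,0.44,0,0,0,5],[-4.5,0,0.44,0,0,0,5],[-4.5,0,0.44,0,0,0,5]]'
python3 -m creep '[[-4.5,0,0.44,0,0,0,5],[-4.5,0,0.44,0,0,0,5],[-4.5,0,0.44,0,0,0,5],[-4.5,0,0.44,0,0,0,5],[-4.5,0,0.44,0,0,0,5],[-4.5,0,0.44,0,0,0,5],[-4.5,0,0.44,0,0,0,5],[0,0,0,0,0,0,5]]'
python3 -c "
from h import *
togo(.526,.125,.15,-1.79)"
```

```text
time_s: 2.0
eef_pos: [0.4074, -0.2347, 0.1932]
ee_rot: [-1.57, -0.001, -1.788]
ft_force: [1.1, 0.8, 0.8]
grip_width: 0.0501
time_s: 2.8
eef_pos: [0.5072, 0.0711, 0.1932]
ee_rot: [-1.57, 0.004, -1.779]
ft_force: [0.3, -0.2, 0.4]
grip_width: 0.0504
t 2.8 pos [0.5072 0.0711 0.1932] rot [-1.57   0.004 -1.779] F [ 0.3 -0.2  0.4] M [ 0.04  0.01 -0.03] w 0.0504
shift cm [-5.64  4.34  0.72] turn [-0.001  0.011 -0.004]
```

```bash
python3 -m creep '[[-3,0,0.36,0,0.005,0,5],[-2.6,0,0.36,0,0.005,0,5],[0,0,0,0,0,0,5],[0,0,0,0,0,0,5]]'
python3 - <<'E'
from h import *
togo(.526,.125,.15,-1.79)
p,d=snapshot("scene");cv2.imwrite("pics/s1.png",p[:,:,::-1])
E
```

```text
time_s: 3.2
eef_pos: [0.5254, 0.1167, 0.1926]
ee_rot: [-1.571, -0.001, -1.8]
ft_force: [-0.8, 0.3, 0.0]
grip_width: 0.0499
t 3.2 pos [0.5254 0.1167 0.1926] rot [-1.571e+00 -1.000e-03 -1.800e+00] F [-0.8  0.3  0. ] M [0.01 0.01 0.03] w 0.0499
shift cm [-0.83  4.26 -0.13] turn [ 0.    -0.01   0.001]
```

View pics/s1.png

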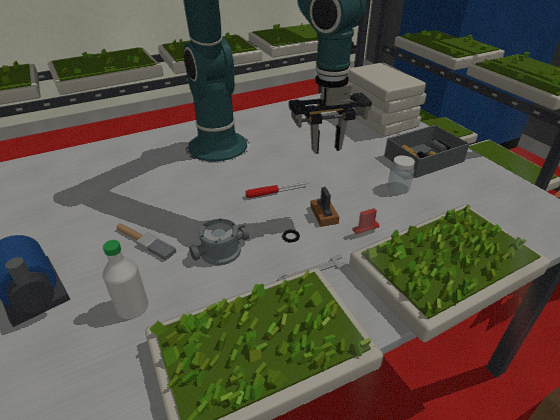

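The gripper hangs above the spanner, fingertips at about (325,145) in the scene view. Everything else is where it was. Next I align and go down.

```bash
python3 -m creep '[[-0.8,0,-0.13,0,-0.01,0,5],[0,3,0,0,0,0,5],[0,3,0,0,0,0,5],[0,3,0,0,0,0,5],[0,0.6,0,0,0,0,5],[0,0,0,0,0,0,5],[0,0,0,0,0,0,5]]'
python3 -c "
from h import *
togo(.526,.125,.047,-1.79)"
```

```text
time_s: 3.95
eef_pos: [0.5272, 0.1254, 0.0981]
ee_rot: [-1.569, 0.001, -1.792]
ft_force: [0.3, -0.2, 0.2]
grip_width: 0.05
t 3.95 pos [0.5272 0.1254 0.0981] rot [-1.569e+00  1.000e-03 -1.792e+00] F [ 0.3 -0.2  0.2] M [ 0.09 -0.01  0.02] w 0.05
shift cm [ 0.07  5.11 -0.12] turn [-0.002 -0.002 -0.001]
```

```bash
python3 -m creep '[[0,1.7,-0.05,0,0,0,5],[0,1.7,-0.05,0,0,0,5],[0,1.7,0,0,0,0,5],[0,0,0,0,0,0,5],[0,0,0,0,0,0,2.5],[0,0,0,0,0,0,2],[0,0,0,0,0,0,1.8]]'
python3 -c "
from h import *
togo(.526,.125,.047,-1.79)"
```

```text
time_s: 4.65
eef_pos: [0.5261, 0.1257, 0.047]
ee_rot: [-1.569, 0.001, -1.792]
ft_force: [-0.4, 0.4, -0.6]
grip_width: 0.0281
t 4.65 pos [0.5261 0.1257 0.047 ] rot [-1.569e+00  1.000e-03 -1.792e+00] F [-0.4  0.4 -0.6] M [ 0.03  0.04 -0.  ] w 0.0281
shift cm [0.07 0.   0.  ] turn [-0.002 -0.002 -0.001]
```

```bash
python3 -m creep '[[0,0,0,0,0,0,1.2],[0,0,0,0,0,0,1.2],[0,0,0,0,0,0,0.8],[0,0,0,0,0,0,0.8],[0,0,0,0,0,0,0.8],[0,0,0,0,0,0,0.8],[0,0,0,0,0,0,0.8]]' 45
python3 -c "
from h import *
togo(.526,.125,.047,-1.79)"
```

```text
time_s: 5.35
eef_pos: [0.5255, 0.1255, 0.0462]
ee_rot: [-1.57, 0.0, -1.792]
ft_force: [-0.8, -0.3, 5.4]
grip_width: 0.0136
t 5.35 pos [0.5255 0.1255 0.0462] rot [-1.57   0.    -1.792] F [-0.8 -0.3  5.4] M [-0.09  0.3   0.  ] w 0.0136
shift cm [ 0.04 -0.08  0.06] turn [-0.001 -0.002 -0.   ]
```

```bash
python3 -m creep '[[0,-0.5,0,0,0,0,0.8],[0,-1,0,0,0,0,0.8],[0,-2,0,0,0,0,0.8],[0,-2.5,0,0,0,0,0.8],[0,-2.5,0,0,0,0,0.8],[0,-1.5,0,0,0,0,0.8],[0,0,0,0,0,0,0.8],[0,0,0,0,0,0,0.8]]'
python3 - <<'E'
from h import *
togo(.527,-.192,.146,-1.851)
for n in("top","scene"):
    p,d=snapshot(n);np.savez(n+"1.npz",p=p,d=d)
    c=calibration(n);u,v=proj([.526,.125,.11],c).astype(int)
    a=cv2.resize(p[v-40:v+40,u-50:u+50],None,fx=6,fy=6,interpolation=cv2.INTER_CUBIC);cv2.imwrite(f"pics/l_{n}.png",a[:,:,::-1])
E
```

```text
time_s: 6.15
eef_pos: [0.5248, 0.1253, 0.1456]
ee_rot: [-1.571, -0.0, -1.792]
ft_force: [-0.8, -0.1, -1.5]
grip_width: 0.0136
t 6.15 pos [0.5248 0.1253 0.1456] rot [-1.571 -0.    -1.792] F [-0.8 -0.1 -1.5] M [0.08 0.04 0.04] w 0.0136
shift cm [ 3.09e+01 -3.00e-02  7.18e+00] turn [0.    0.059 0.   ]
```

View pics/l_scene.png

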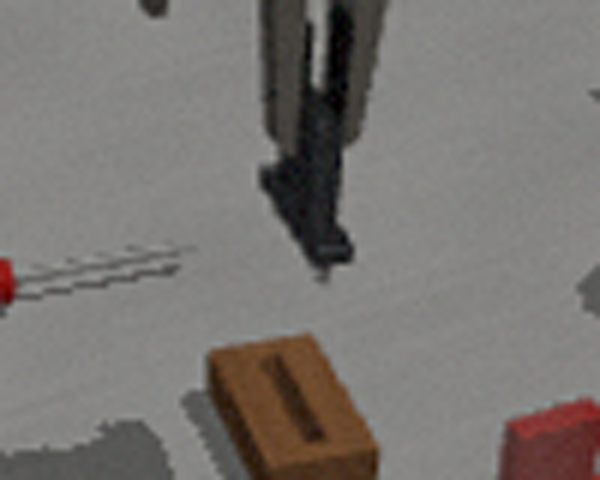

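View pics/l_top.png

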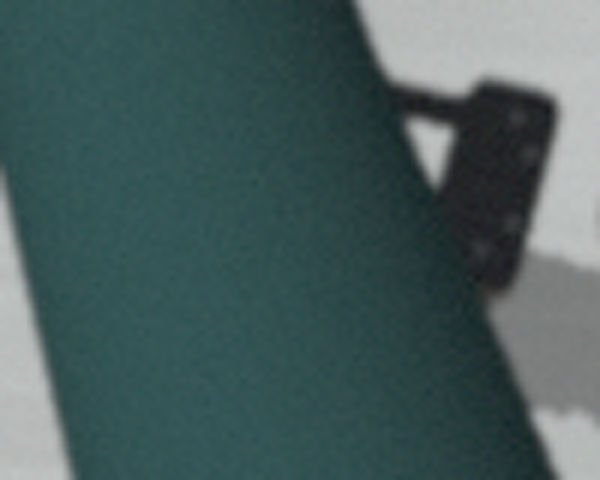

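The spanner is held upright and the slot is empty. I'll overlay the model to measure its offset in the hand.

```bash
cat >> h.py <<'E'
def box(x0,x1,y0,y1,z0,z1):
    return np.array([[x,y,z] for x in(x0,x1) for y in(y0,y1) for z in(z0,z1)])
EDG=[(0,1),(0,2),(0,4),(1,3),(1,5),(2,3),(2,6),(3,7),(4,5),(4,6),(5,7),(6,7)]
def overlay(n,p,o,yaw,k=8,rad=(40,30),fn="pics/o.png",ctr=None):
    c=calibration(n);R=Ro.from_euler("z",yaw).as_matrix();o=np.array(o)
    u0,v0=(proj(o+[0,0,.03],c)).astype(int)
    if ctr is not None:u0,v0=ctr
    a=cv2.resize(p[v0-rad[1]:v0+rad[1],u0-rad[0]:u0+rad[0]],None,fx=k,fy=k,interpolation=cv2.INTER_CUBIC)[:,:,::-1].copy()
    t=lambda X:tuple(int(q) for q in (((proj(o+R@np.array(X),c)-[u0-rad[0],v0-rad[1]])+.5)*k-.5))
    b=a.copy()
    for B in(box(-.022,.022,-.007,.007,.025,.075),box(-.037,.037,-.01,.01,.015,.025)):
        for i,j in EDG: cv2.line(b,t(B[i]),t(B[j]),(0,255,255),1)
    for s in(-.027,.027):
        for q in(-.003,.003): cv2.line(b,t([s+q*0,q,0]),t([s,q,.015]),(255,0,255),1)
    cv2.imwrite(fn,cv2.convertScaleAbs(b,alpha=1.8))
E
python3 - <<'E'
from h import *
p=np.load("scene1.npz")["p"]
overlay("scene",p,[.5248,.1253,.1094],-.221,fn="pics/ov1.png",k=9)
E
```

```text
(no output)
```

View pics/ov1.png

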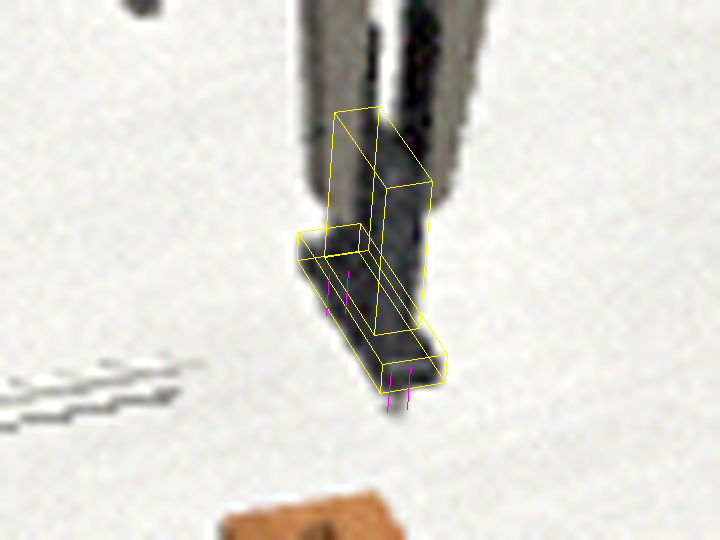

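The model overlay fits the picture, so the spanner's axis is on the TCP within about 1 mm. Now over to the ring.

```bash
python3 -m creep '[[3,0,0.7,0,0,0,0.8],[4.4,0,1.02,0,0,0,0.8],[4.4,0,1.02,0,0,0,0.8],[4.4,0,1.02,0,0,0,0.8],[4.4,0,1.02,0,0,0,0.8],[4.4,0,1.02,0,0,0,0.8],[3,0,0.7,0,0,0,0.8],[2.9,0,0.68,0,0.03,0,0.8]]'
python3 -m creep '[[0,0,0,0,0.029,0,0.8],[0,0,0,0,0,0,0.8],[0,0,0,0,0,0,0.8],[0,0,0,0,0,0,0.8]]'
python3 -c "
from h import *
togo(.527,-.192,.112,-1.851)"
```

```text
time_s: 7.05
eef_pos: [0.5263, -0.1936, 0.1444]
ee_rot: [-1.573, 0.0, -1.824]
ft_force: [1.0, -1.2, -3.1]
grip_width: 0.0134
time_s: 7.45
eef_pos: [0.5275, -0.1901, 0.1454]
ee_rot: [-1.572, 0.001, -1.848]
ft_force: [0.6, -0.2, -2.8]
grip_width: 0.0138
t 7.45 pos [ 0.5275 -0.1901  0.1454] rot [-1.572e+00  1.000e-03 -1.848e+00] F [ 0.6 -0.2 -2.8] M [ 0.09  0.03 -0.  ] w 0.0138
shift cm [0.2  3.34 0.01] turn [ 0.001  0.003 -0.001]
```

```bash
python3 -m creep '[[0.2,1,0,0,0,0,0.8],[0,1.3,0,0,0.003,0,0.8],[0,1,0,0,0,0,0.8],[0,0,0,0,0,0,0.8],[0,0,0,0,0,0,0.8]]'
python3 - <<'E'
from h import *
togo(.527,-.192,.112,-1.851)
s=sense();e=s["eef_pos"]
p,d=snapshot("scene");overlay("scene",p,e-[0,0,.0362],s["ee_rot"][2]+np.pi/2,k=9,fn="pics/ov2.png")
p,d=snapshot("top");cv2.imwrite("pics/t2.png",cv2.resize(p[150:260,290:420],None,fx=5,fy=5,interpolation=cv2.INTER_CUBIC)[:,:,::-1])
E
```

```text
time_s: 7.95
eef_pos: [0.5266, -0.1935, 0.1122]
ee_rot: [-1.572, 0.0, -1.854]
ft_force: [0.3, 0.1, -2.5]
grip_width: 0.0134
t 7.95 pos [ 0.5266 -0.1935  0.1122] rot [-1.572  0.    -1.854] F [ 0.3  0.1 -2.5] M [0.04 0.06 0.01] w 0.0134
shift cm [-0.15  0.02 -0.01] turn [ 0.001 -0.003 -0.   ]
```

View pics/ov2.png

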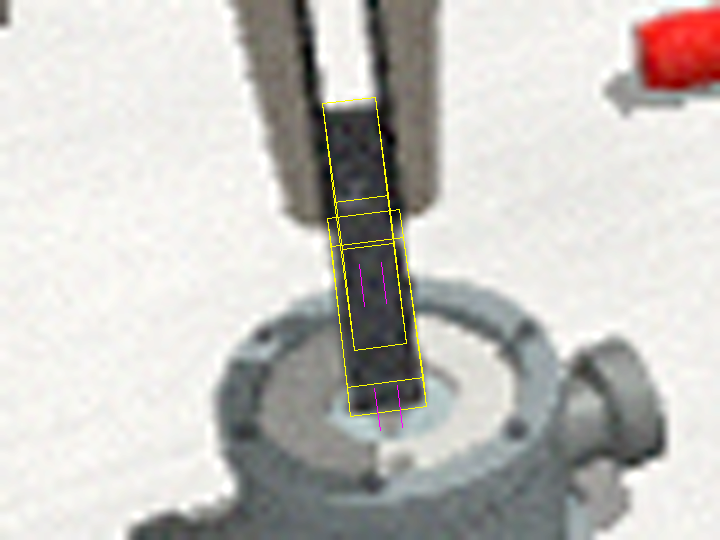

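View pics/t2.png

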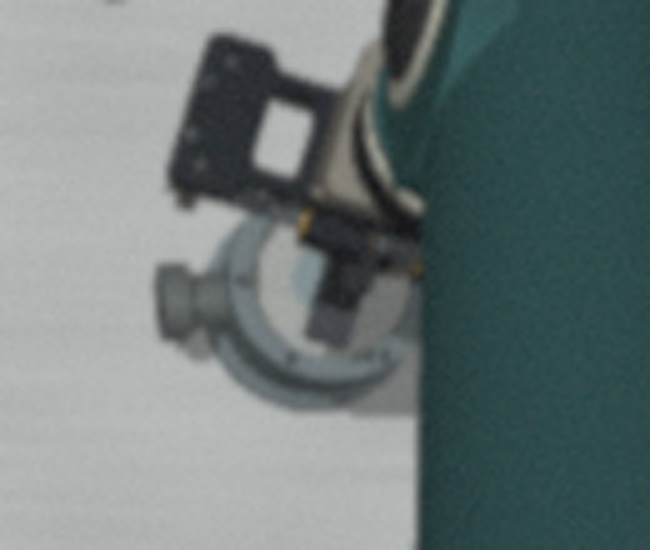

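The overlay fits again, and the pins stand just above the ring in line with the holes. I'll settle, then go down in small steps.

```bash
python3 -m creep '[[0,0,0,0,0,0,0.8],[0,0,0,0,0,0,0.8]]'
python3 -m creep '[[0,0,0,0,0,0,0.8]]'
python3 -m creep '[[-0.08,0,0,0,0,0,0.8],[0,0.4,0,0,0,0,0.8],[0,0.4,0,0,0,0,0.8],[0,0,0,0,0,0,0.8]]'
python3 -m creep '[[0,0,0,0,0,0,0.8]]'
python3 -c "
from h import *
togo(.527,-.192,.102,-1.851)"
```

```text
time_s: 8.25
eef_pos: [0.5272, -0.1938, 0.1132]
ee_rot: [-1.57, -0.0, -1.854]
ft_force: [0.1, 0.2, -3.5]
grip_width: 0.0135
time_s: 8.35
eef_pos: [0.527, -0.1938, 0.1131]
ee_rot: [-1.57, -0.0, -1.854]
ft_force: [0.1, -0.4, -2.2]
grip_width: 0.014
time_s: 8.75
eef_pos: [0.5265, -0.1927, 0.1039]
ee_rot: [-1.572, -0.0, -1.854]
ft_force: [0.4, 0.1, -2.5]
grip_width: 0.0135
time_s: 8.85
eef_pos: [0.5269, -0.1929, 0.1045]
ee_rot: [-1.571, -0.0, -1.854]
ft_force: [-0.4, 0.1, -2.1]
grip_width: 0.0133
t 8.85 pos [ 0.5269 -0.1929  0.1045] rot [-1.571 -0.    -1.854] F [-0.4  0.1 -2.1] M [0.08 0.02 0.01] w 0.0133
shift cm [-0.08  0.25 -0.02] turn [ 0.001 -0.003  0.   ]
```

```bash
python3 -m creep '[[-0.07,0.2,0,0,0,0,0.8],[0,0.15,0,0,0,0,0.8],[0,0,0,0,0,0,0.8]]'
python3 -m creep '[[0,0.15,0,0,0,0,0.8],[0,0,0,0,0,0,0.8]]'
python3 -m creep '[[0,0.15,0,0,0,0,0.8],[0,0,0,0,0,0,0.8]]'
```

```text
time_s: 9.15
eef_pos: [0.5271, -0.1922, 0.101]
ee_rot: [-1.571, -0.0, -1.854]
ft_force: [0.4, 0.4, -3.3]
grip_width: 0.0141
time_s: 9.35
eef_pos: [0.5272, -0.1922, 0.0996]
ee_rot: [-1.571, -0.0, -1.854]
ft_force: [0.4, -0.9, -2.2]
grip_width: 0.0137
time_s: 9.55
eef_pos: [0.5272, -0.1922, 0.0981]
ee_rot: [-1.571, -0.0, -1.854]
ft_force: [-0.1, 0.1, -2.2]
grip_width: 0.0137
```

No contact force at 2 mm below face level, so either the pins are entering the holes or there is a small height offset. I'll continue.

```bash
python3 -m creep '[[0,0.15,0,0,0,0,0.8],[0,0,0,0,0,0,0.8]]'
python3 -m creep '[[0,0.15,0,0,0,0,0.8],[0,0,0,0,0,0,0.8]]'
```

```text
time_s: 9.75
eef_pos: [0.5272, -0.1922, 0.0966]
ee_rot: [-1.571, -0.0, -1.854]
ft_force: [0.1, -0.8, -2.3]
grip_width: 0.0138
time_s: 9.95
eef_pos: [0.5272, -0.1922, 0.0951]
ee_rot: [-1.571, -0.0, -1.854]
ft_force: [0.2, 0.2, -2.5]
grip_width: 0.0133
```

```bash
python3 -m creep '[[0,0.1,0,0,0,0,0.8],[0,0,0,0,0,0,0.8],[0,0.07,0,0,0,0,0.8],[0,0,0,0,0,0,0.8]]'
python3 - <<'E'
from h import *
togo(.527,-.192,.102,-1.851)
s=sense();e=s["eef_pos"]
p,d=snapshot("scene");overlay("scene",p,e-[0,0,.0362],s["ee_rot"][2]+np.pi/2,k=9,fn="pics/ov3.png")
E
```

```text
time_s: 10.35
eef_pos: [0.5272, -0.1922, 0.0935]
ee_rot: [-1.571, -0.0, -1.854]
ft_force: [1.1, 0.4, -3.0]
grip_width: 0.0136
t 10.35 pos [ 0.5272 -0.1922  0.0935] rot [-1.571 -0.    -1.854] F [ 1.1  0.4 -3. ] M [ 0.07  0.04 -0.04] w 0.0136
shift cm [-0.01 -0.85 -0.03] turn [ 0.    -0.003  0.   ]
```

View pics/ov3.png

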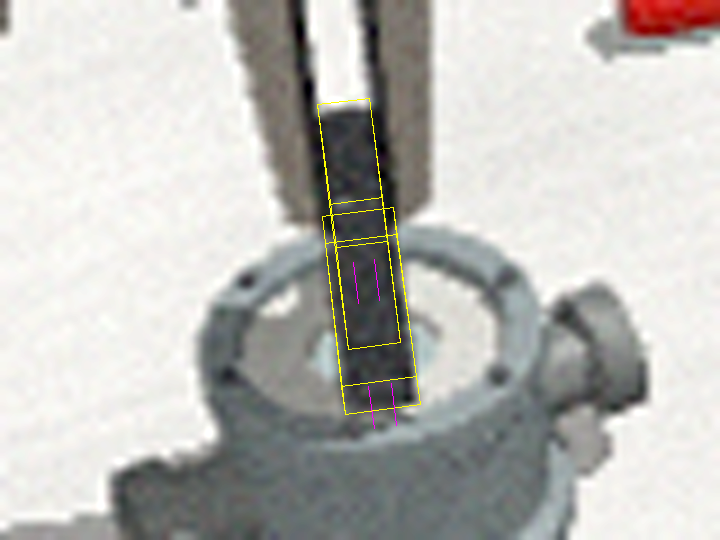

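The pins are in: the crossbar is just above the rim, there is no axial force, and the origin is about 6.7 mm below the ring's face. Now I turn clockwise (positive about tool y), watching the wrist moment.

```bash
q='from h import *
togo(.527,-.192,.0935,-1.851)'
python3 -m creep '[[0,0,0,0,0.04,0,0.8],[0,0,0,0,0.04,0,0.8],[0,0,0,0,0,0,0.8]]'|grep time; python3 -c "$q"
python3 -m creep '[[0,0,0,0,0.04,0,0.8],[0,0,0,0,0.04,0,0.8],[0,0,0,0,0,0,0.8]]'|grep time; python3 -c "$q"
```

```text
time_s: 10.7
t 10.7 pos [ 0.5273 -0.1922  0.0936] rot [-1.571 -0.    -1.934] F [-0.  -0.7 -2.8] M [ 0.02 -0.    0.21] w 0.0136
shift cm [-0.01  0.01 -0.04] turn [-0.    -0.083  0.   ]
time_s: 11.0
t 11.0 pos [ 0.5273 -0.1922  0.0936] rot [-1.571 -0.    -2.013] F [-0.   1.1 -2.8] M [0.02 0.03 0.19] w 0.0134
shift cm [-0.01  0.01 -0.04] turn [-0.    -0.162  0.   ]
```

Moment is 0.2 N m, which is the ring's drag, so it is turning. I'll go on.

```bash
q='from h import *
togo(.527,-.192,.0935,-1.851)'
python3 -m creep '[[0,0,0,0,0.04,0,0.8],[0,0,0,0,0.04,0,0.8],[0,0,0,0,0,0,0.8]]'|grep time; python3 -c "$q"
python3 -m creep '[[0,0,0,0,0.04,0,0.8],[0,0,0,0,0.03,0,0.8],[0,0,0,0,0,0,0.8]]'|grep time; python3 -c "$q"
python3 -m creep '[[0,0,0,0,0.03,0,0.8],[0,0,0,0,0,0,0.8]]'|grep time; python3 -c "$q"
```

```text
time_s: 11.3
t 11.3 pos [ 0.5274 -0.1923  0.0936] rot [-1.571 -0.    -2.093] F [ 0.4 -0.3 -2.7] M [-0.03 -0.06  0.13] w 0.0138
shift cm [-0.01  0.01 -0.05] turn [-0.    -0.242  0.   ]
time_s: 11.6
t 11.6 pos [ 0.5273 -0.1923  0.0936] rot [-1.571 -0.    -2.163] F [ 0.4 -0.5 -1.7] M [-0.05 -0.01  0.08] w 0.0135
shift cm [-0.01  0.01 -0.05] turn [-0.    -0.312  0.   ]
time_s: 11.8
t 11.8 pos [ 0.5274 -0.1923  0.0936] rot [-1.571 -0.    -2.195] F [ 0.9 -0.3 -3.1] M [-0.02 -0.01  0.21] w 0.0135
shift cm [-0.    0.01 -0.05] turn [-0.    -0.344  0.   ]
```

```bash
q='from h import *
togo(.527,-.192,.0935,-1.851)'
python3 -m creep '[[0,0,0,0,0.02,0,0.8],[0,0,0,0,0,0,0.8]]'|grep time; python3 -c "$q"
python3 -m creep '[[0,0,0,0,0.02,0,0.8],[0,0,0,0,0,0,0.8]]'|grep time; python3 -c "$q"
python3 -m creep '[[0,0,0,0,0.02,0,0.8],[0,0,0,0,0,0,0.8]]'|grep time; python3 -c "$q"
```

```text
time_s: 12.0
t 12.0 pos [ 0.5273 -0.1923  0.0936] rot [-1.571 -0.    -2.215] F [-1.6 -0.8 -2.8] M [-0.12 -0.05  0.23] w 0.0136
shift cm [-0.01  0.01 -0.05] turn [-0.    -0.364  0.   ]
time_s: 12.2
t 12.2 pos [ 0.5273 -0.1923  0.0936] rot [-1.571 -0.    -2.235] F [ 0.4 -1.4 -1.9] M [-0.15 -0.02  0.21] w 0.0135
shift cm [-0.01  0.01 -0.05] turn [-0.    -0.384  0.   ]
time_s: 12.4
t 12.4 pos [ 0.5273 -0.1923  0.0936] rot [-1.571 -0.    -2.255] F [ 0.8 -1.3 -2.7] M [-0.22 -0.06  0.21] w 0.0134
shift cm [-0.    0.01 -0.05] turn [-0.    -0.404  0.   ]
```

```bash
q='from h import *
togo(.527,-.192,.0935,-1.851)'
python3 -m creep '[[0,0,0,0,0.02,0,0.8],[0,0,0,0,0,0,0.8]]'|grep time; python3 -c "$q"
python3 -m creep '[[0,0,0,0,0.02,0,0.8],[0,0,0,0,0,0,0.8]]'|grep time; python3 -c "$q"
```

```text
time_s: 12.6
t 12.6 pos [ 0.5273 -0.1923  0.0936] rot [-1.571 -0.    -2.275] F [-0.2 -1.8 -1.9] M [-0.23 -0.05  0.21] w 0.0139
shift cm [-0.    0.01 -0.04] turn [-0.    -0.424  0.   ]
time_s: 12.8
t 12.8 pos [ 0.5273 -0.1923  0.0936] rot [-1.571 -0.    -2.295] F [ 0.8 -0.6 -2.8] M [-0.24 -0.04  0.21] w 0.0135
shift cm [-0.    0.01 -0.04] turn [-0.    -0.444  0.   ]
```

Run:
```python
from h import *
s=sense();e=s["eef_pos"]
p,d=snapshot("scene");overlay("scene",p,e-[0,0,.0362],s["ee_rot"][2]+np.pi/2,k=9,fn="pics/ov4.png")
```

```text
(no output)
```

View pics/ov4.png

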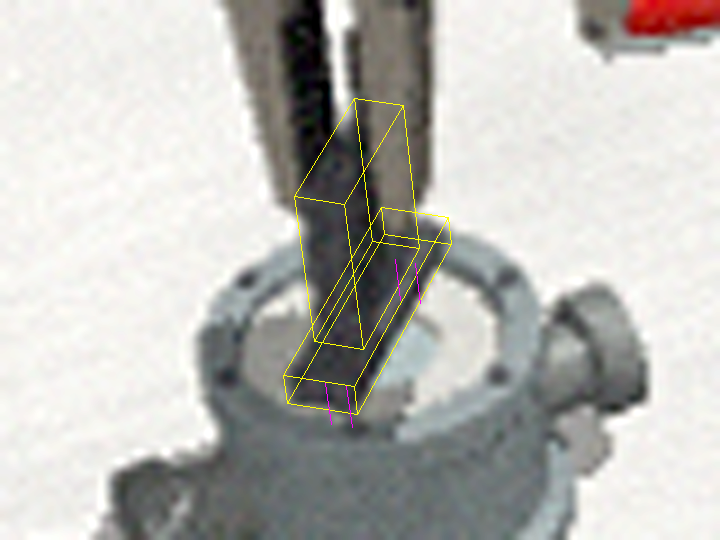

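The spanner has followed the hand without slipping. The stop is still to come.

```bash
q='from h import *
togo(.527,-.192,.0935,-1.851)'
python3 -m creep '[[0,0,0,0,0.015,0,0.8],[0,0,0,0,0,0,0.8]]'|grep time; python3 -c "$q"
```

```text
time_s: 13.05
t 13.05 pos [ 0.5273 -0.1923  0.0936] rot [-1.571 -0.    -2.31 ] F [ 0.5 -0.7 -3.6] M [-0.31 -0.    0.19] w 0.0139
shift cm [-0.    0.01 -0.04] turn [-0.    -0.459  0.   ]
```

```bash
q='from h import *
togo(.527,-.192,.0935,-1.851)'
python3 -m creep '[[0,0,0,0,0.015,0,0.8],[0,0,0,0,0,0,0.8]]'|grep time; python3 -c "$q"
```

```text
time_s: 13.25
t 13.25 pos [ 0.5273 -0.1923  0.0936] rot [-1.571 -0.    -2.325] F [ 0.5 -1.5 -3.8] M [-0.3   0.04  0.22] w 0.0136
shift cm [-0.    0.01 -0.04] turn [-0.    -0.474  0.   ]
```

```bash
q='from h import *
togo(.527,-.192,.0935,-1.851)'
python3 -m creep '[[0,0,0,0,0.015,0,0.8],[0,0,0,0,0,0,0.8]]'|grep time; python3 -c "$q"
```

```text
time_s: 13.45
t 13.45 pos [ 0.5273 -0.1923  0.0936] rot [-1.571 -0.    -2.34 ] F [-0.4 -1.1 -1.9] M [-0.33 -0.05  0.19] w 0.0137
shift cm [-0.    0.01 -0.05] turn [-0.    -0.489  0.   ]
```

```bash
q='from h import *
togo(.527,-.192,.0935,-1.851)'
python3 -m creep '[[0,0,0,0,0.012,0,0.8],[0,0,0,0,0,0,0.8]]'|grep time; python3 -c "$q"
```

```text
time_s: 13.65
t 13.65 pos [ 0.5273 -0.1923  0.0936] rot [-1.571 -0.    -2.352] F [ 0.5 -2.1 -2.6] M [-0.38 -0.02  0.28] w 0.0137
shift cm [ 0.    0.01 -0.05] turn [-0.    -0.501  0.   ]
```

```bash
q='from h import *
togo(.527,-.192,.0935,-1.851)'
python3 -m creep '[[0,0,0,0,0.012,0,0.8],[0,0,0,0,0,0,0.8]]'|grep time; python3 -c "$q"
```

```text
time_s: 13.85
t 13.85 pos [ 0.5273 -0.1923  0.0936] rot [-1.571 -0.    -2.364] F [-0.1 -1.4 -2.5] M [-0.37 -0.02  0.18] w 0.0136
shift cm [ 0.    0.01 -0.04] turn [-0.    -0.513  0.   ]
```

```bash
q='from h import *
togo(.527,-.192,.0935,-1.851)'
python3 -m creep '[[0,0,0,0,0.012,0,0.8],[0,0,0,0,0,0,0.8]]'|grep time; python3 -c "$q"
```

```text
time_s: 14.05
t 14.05 pos [ 0.5273 -0.1923  0.0936] rot [-1.571 -0.    -2.376] F [-0.6 -2.3 -1.8] M [-0.44  0.03  0.21] w 0.0137
shift cm [ 0.    0.01 -0.04] turn [-0.    -0.525  0.   ]
```

```bash
q='from h import *
togo(.527,-.192,.0935,-1.851)'
python3 -m creep '[[0,0,0,0,0.012,0,0.8],[0,0,0,0,0,0,0.8]]'|grep time; python3 -c "$q"
```

```text
time_s: 14.25
t 14.25 pos [ 0.5273 -0.1923  0.0936] rot [-1.571 -0.    -2.388] F [-0.3 -1.8 -2.6] M [-0.42 -0.01  0.18] w 0.0134
shift cm [ 0.    0.01 -0.05] turn [-0.    -0.537  0.   ]
```

```bash
q='from h import *
togo(.527,-.192,.0935,-1.851)'
python3 -m creep '[[0,0,0,0,0.012,0,0.8],[0,0,0,0,0,0,0.8]]'|grep time; python3 -c "$q"
```

```text
time_s: 14.45
t 14.45 pos [ 0.5273 -0.1923  0.0936] rot [-1.571 -0.    -2.4  ] F [ 0.6 -1.8 -1.2] M [-0.48 -0.01  0.22] w 0.0135
shift cm [ 0.    0.01 -0.04] turn [-0.    -0.549  0.   ]
```

Run:
```python
from h import *
s=sense();e=s["eef_pos"]
p,d=snapshot("scene");overlay("scene",p,e-[0,0,.0362],s["ee_rot"][2]+np.pi/2,k=9,fn="pics/ov5.png")
```

```text
(no output)
```

View pics/ov5.png

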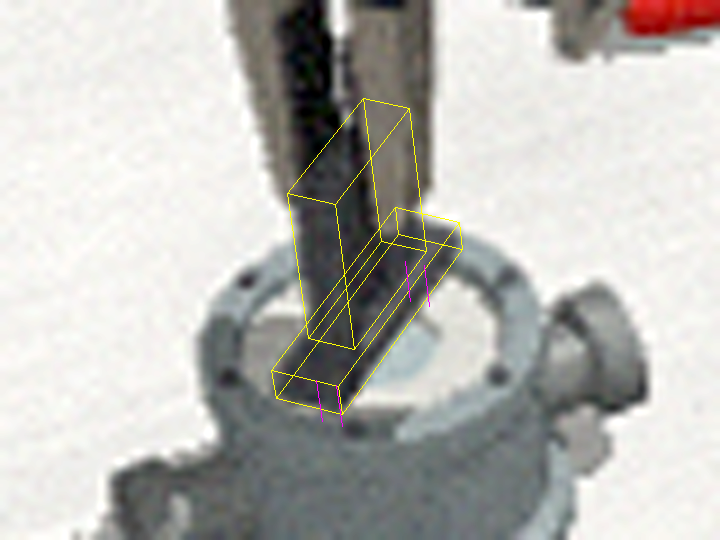

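```bash
q='from h import *
togo(.527,-.192,.0935,-1.851)'
python3 -m creep '[[0,0,0,0,0.012,0,0.8],[0,0,0,0,0,0,0.8]]'|grep time; python3 -c "$q"
```

```text
time_s: 14.7
t 14.7 pos [ 0.5273 -0.1923  0.0936] rot [-1.571 -0.    -2.412] F [ 0.2 -2.2 -1.4] M [-0.53 -0.04  0.22] w 0.0137
shift cm [ 0.    0.01 -0.04] turn [-0.    -0.561  0.   ]
```

```bash
q='from h import *
togo(.527,-.192,.0935,-1.851)'
python3 -m creep '[[0,0,0,0,0.012,0,0.8],[0,0,0,0,0,0,0.8]]'|grep time; python3 -c "$q"
```

```text
time_s: 14.9
t 14.9 pos [ 0.5273 -0.1923  0.0936] rot [-1.571 -0.    -2.423] F [ 0.3 -2.5 -2.2] M [-0.52 -0.03  0.33] w 0.0135
shift cm [ 0.    0.01 -0.04] turn [-0.    -0.572  0.   ]
```

```bash
q='from h import *
togo(.527,-.192,.0935,-1.851)'
python3 -m creep '[[0,0,0,0,0.012,0,0.8],[0,0,0,0,0,0,0.8]]'|grep time; python3 -c "$q"
```

```text
time_s: 15.1
t 15.1 pos [ 0.5273 -0.1923  0.0936] rot [-1.571 -0.    -2.435] F [-0.1 -2.1 -2.8] M [-0.62 -0.04  0.48] w 0.0135
shift cm [ 0.01  0.01 -0.04] turn [-0.    -0.584  0.   ]
```

The moment rises in even steps (0.22, 0.33, 0.48 N m), so this is the hard stop at about 18 N in total. I'll hold briefly, then unload and withdraw.

```bash
q='from h import *
togo(.5255,.1255,.146,-1.792)'
python3 -m creep '[[0,0,0,0,0,0,0.8],[0,0,0,0,0,0,0.8],[0,0,0,0,0,0,0.8]]'|grep time; python3 -c "$q"
python3 -m creep '[[0,0,0,0,-0.015,0,0.8],[0,0,0,0,-0.02,0,0.8],[0,0,0,0,-0.015,0,0.8],[0,0,0,0,0,0,0.8]]'|grep time; python3 -c "$q"
```

```text
time_s: 15.4
t 15.4 pos [ 0.5274 -0.1923  0.0936] rot [-1.571 -0.    -2.435] F [-0.3 -2.2 -2.1] M [-0.57 -0.07  0.55] w 0.0134
shift cm [-20.49  -5.24 -24.29] turn [-0.    -0.643  0.   ]
time_s: 15.8
t 15.8 pos [ 0.5271 -0.1916  0.0934] rot [-1.572  0.    -2.385] F [-0.1  1.3 -3.1] M [-0.01  0.12 -0.02] w 0.0134
shift cm [-21.65  -5.23 -23.17] turn [ 0.001 -0.593 -0.001]
```

```bash
python3 -m creep '[[0,-0.3,0,0,0,0,0.8],[0,-0.4,0,0,0,0,0.8],[0,-0.5,0,0,0,0,0.8],[0,-1,0,0,0,0,0.8],[0,-2,0,0,0,0,0.8],[0,-1.5,0,0,0,0,0.8],[0,0,0,0,0,0,0.8]]'
python3 - <<'E'
from h import *
togo(.5255,.1255,.146,-1.792)
s=sense();e=s["eef_pos"]
p,d=snapshot("scene");overlay("scene",p,e-[0,0,.0362],s["ee_rot"][2]+np.pi/2,k=9,rad=(40,32),fn="pics/ov6.png")
E
```

```text
time_s: 16.5
eef_pos: [0.5292, -0.1928, 0.1535]
ee_rot: [-1.566, 0.003, -2.385]
ft_force: [0.3, 0.1, -2.6]
grip_width: 0.0134
t 16.5 pos [ 0.5292 -0.1928  0.1535] rot [-1.566  0.003 -2.385] F [ 0.3  0.1 -2.6] M [ 0.13 -0.05 -0.01] w 0.0134
shift cm [-21.57   0.7  -23.4 ] turn [-0.005 -0.593 -0.001]
```

View pics/ov6.png

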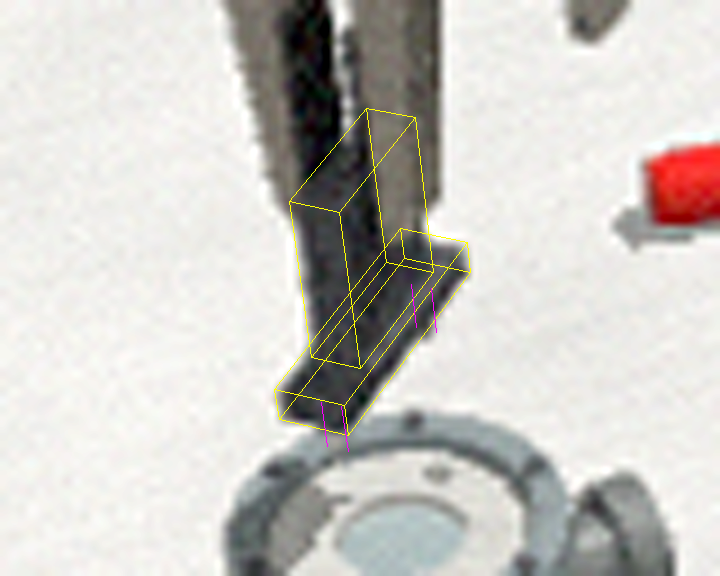

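Run:
```python
from h import *
p,d=snapshot("scene");np.savez("scene2.npz",p=p,d=d)
a=cv2.resize(p[210:270,185:255],None,fx=10,fy=10,interpolation=cv2.INTER_CUBIC);cv2.imwrite("pics/z4.png",cv2.convertScaleAbs(a[:,:,::-1],alpha=1.5))
```

```text
(no output)
```

View pics/z4.png

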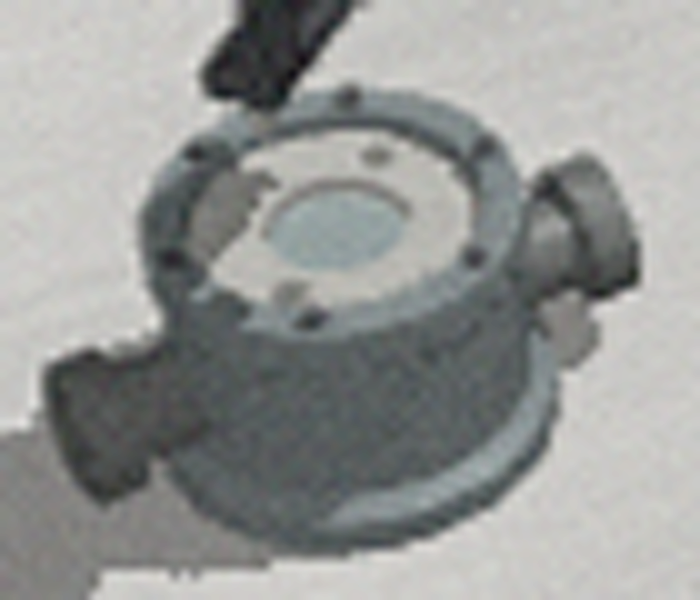

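Run:
```python
from h import *
S=calibration("scene")
g=lambda x,y,u0,v0:(u0+(x+.5)/10-.5,v0+(y+.5)/10-.5)
A=[onplane(*g(*h,185,210),S,.064) for h in[(376,156),(291,294)]]
dd=A[1]-A[0]; print("ctr",(A[0]+A[1])/2,"len",np.linalg.norm(dd),"ang",np.arctan2(dd[1],dd[0]))
togo(.5255,.1255,.146,-1.792)
```

```text
ctr [ 0.52717962 -0.19275965  0.064     ] len 0.054654556046137406 ang -0.7599134510319779
t 16.6 pos [ 0.5274 -0.1922  0.151 ] rot [-1.57   0.    -2.385] F [-0.1  0.  -2.4] M [ 0.07 -0.03  0.  ] w 0.0135
shift cm [-21.67   0.49 -23.24] turn [-0.001 -0.593 -0.   ]
```

The ring has turned 0.48 rad by camera, and its holes are now at -0.76, which is consistent with the stop. Now back to the stand.

```bash
python3 -m creep '[[0,0,0,0,-0.14,0,0.8],[0,0,0,0,-0.14,0,0.8],[0,0,0,0,-0.14,0,0.8],[0,0,0,0,-0.14,0,0.8],[0,0,0,0,-0.033,0,0.8],[0,0,0,0,0,0,0.8]]'
python3 -m creep '[[-3,0,-0.69,0,0,0,0.8],[-4.4,0,-1.02,0,0,0,0.8],[-4.4,0,-1.02,0,0,0,0.8],[-4.4,0,-1.02,0,0,0,0.8],[-4.4,0,-1.02,0,0,0,0.8],[-4.4,0,-1.02,0,0,0,0.8],[-3,0,-0.69,0,0,0,0.8],[-2.9,0,-0.67,0,0,0,0.8]]'
python3 -m creep '[[0,0,0,0,0,0,0.8],[0,0,0,0,0,0,0.8],[0,0,0,0,0,0,0.8]]'
python3 - <<'E'
from h import *
togo(.5255,.1255,.0462,-1.792)
s=sense();e=s["eef_pos"]
p,d=snapshot("scene");overlay("scene",p,e-[0,0,.0362],s["ee_rot"][2]+np.pi/2,k=9,rad=(40,32),fn="pics/ov7.png")
E
```

```text
time_s: 17.2
eef_pos: [0.5266, -0.1921, 0.1495]
ee_rot: [-1.573, 0.0, -1.792]
ft_force: [0.2, 0.6, -2.2]
grip_width: 0.0134
time_s: 18.0
eef_pos: [0.5246, 0.1269, 0.15]
ee_rot: [-1.572, -0.0, -1.792]
ft_force: [-0.6, -0.5, -2.7]
grip_width: 0.0139
time_s: 18.3
eef_pos: [0.5252, 0.1235, 0.1501]
ee_rot: [-1.571, -0.001, -1.794]
ft_force: [0.8, 0.6, -2.3]
grip_width: 0.0137
t 18.3 pos [0.5252 0.1235 0.1501] rot [-1.571e+00 -1.000e-03 -1.794e+00] F [ 0.8  0.6 -2.3] M [ 0.03 -0.   -0.01] w 0.0137
shift cm [-2.200e-01  1.039e+01 -1.000e-02] turn [ 0.001 -0.002  0.001]
```

View pics/ov7.png

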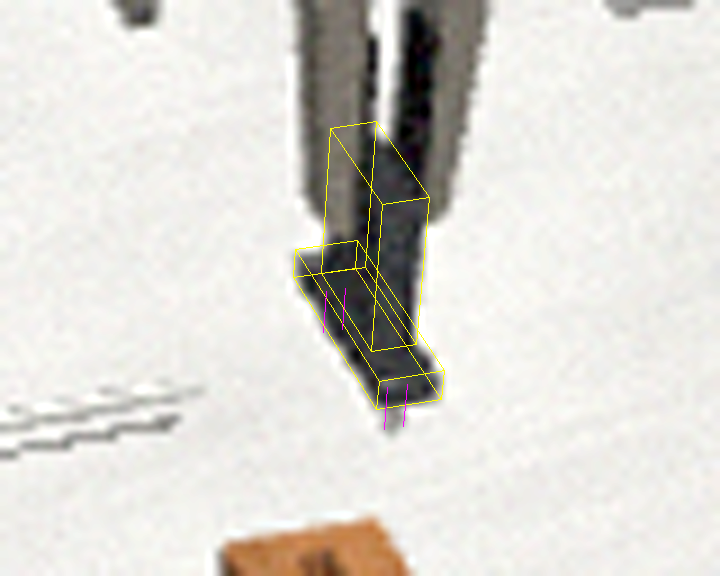

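Spanner still true in the hand. I'll go down to just above the wood and check, then go into the slot.

```bash
python3 -m creep '[[-0.15,1.5,0,0,0,0,0.8],[0,2,0,0,0,0,0.8],[0,2,0,0,0,0,0.8],[0,1.5,0,0,0,0,0.8],[0,0.5,0,0,0,0,0.8],[0,0,0,0,0,0,0.8],[0,0,0,0,0,0,0.8],[0,0,0,0,0,0,0.8]]'
python3 -c "
from h import *
togo(.5255,.1255,.0462,-1.792)"
```

```text
time_s: 19.15
eef_pos: [0.5265, 0.1264, 0.0765]
ee_rot: [-1.569, 0.001, -1.792]
ft_force: [-0.4, -0.5, -2.2]
grip_width: 0.0133
t 19.15 pos [0.5265 0.1264 0.0765] rot [-1.569e+00  1.000e-03 -1.792e+00] F [-0.4 -0.5 -2.2] M [ 0.01 -0.03  0.03] w 0.0133
shift cm [ 0.11  3.03 -0.08] turn [-0.002 -0.    -0.001]
```

```bash
python3 -m creep '[[0.08,0.8,-0.06,0,0,0,0.8],[0,0.5,0,0,0,0,0.8],[0,0.4,0,0,0,0,0.8],[0,0,0,0,0,0,0.8]]'
python3 -m creep '[[0,0.4,0,0,0,0,0.8],[0,0.4,0,0,0,0,0.8],[0,0,0,0,0,0,0.8]]'
python3 -c "
from h import *
togo(.5255,.1255,.0462,-1.792)"
```

```text
time_s: 19.55
eef_pos: [0.5243, 0.1256, 0.0577]
ee_rot: [-1.572, -0.001, -1.792]
ft_force: [-0.6, -0.3, -2.6]
grip_width: 0.0136
time_s: 19.85
eef_pos: [0.5245, 0.1256, 0.0499]
ee_rot: [-1.572, -0.001, -1.792]
ft_force: [-0.5, -0.7, -2.2]
grip_width: 0.0138
t 19.85 pos [0.5245 0.1256 0.0499] rot [-1.572e+00 -1.000e-03 -1.792e+00] F [-0.5 -0.7 -2.2] M [ 0.08 -0.03  0.02] w 0.0138
shift cm [-0.01  0.37  0.1 ] turn [ 0.001 -0.     0.001]
```

Pins are in the slot without contact. Last millimetres.

```bash
python3 -m creep '[[0,0.2,0.04,0,0,0,0.8],[0,0.1,0,0,0,0,0.8],[0,0,0,0,0,0,0.8]]'
python3 -m creep '[[0,0.06,0,0,0,0,0.8],[0,0,0,0,0,0,0.8]]'
```

```text
time_s: 20.15
eef_pos: [0.5253, 0.1256, 0.0474]
ee_rot: [-1.571, -0.0, -1.792]
ft_force: [0.2, 0.3, -1.9]
grip_width: 0.0138
time_s: 20.35
eef_pos: [0.5253, 0.1256, 0.047]
ee_rot: [-1.571, -0.0, -1.792]
ft_force: [-1.1, 0.3, -3.3]
grip_width: 0.014
```

```bash
python3 -m creep '[[0,0.06,0,0,0,0,0.8],[0,0,0,0,0,0,0.8]]'
python3 -m creep '[[0,0.04,0,0,0,0,0.8],[0,0,0,0,0,0,0.8]]'
```

```text
time_s: 20.55
eef_pos: [0.5253, 0.1256, 0.0463]
ee_rot: [-1.571, -0.0, -1.792]
ft_force: [-0.0, -0.4, -1.9]
grip_width: 0.0137
time_s: 20.75
eef_pos: [0.5253, 0.1256, 0.0462]
ee_rot: [-1.571, -0.0, -1.792]
ft_force: [-1.4, 0.3, 2.0]
grip_width: 0.0136
```

Contact: Fz went from -2 to +2 N, so the crossbar is on the wood. Opening.

```bash
python3 -m creep '[[0,0,0,0,0,0,1.8],[0,0,0,0,0,0,3],[0,0,0,0,0,0,4],[0,0,0,0,0,0,5],[0,0,0,0,0,0,5],[0,0,0,0,0,0,5]]'
python3 -m creep '[[0,-1,0,0,0,0,5],[0,-2,0,0,0,0,5],[0,-3,0,0,0,0,5],[0,-3,0,0,0,0,5],[0,-3,0,0,0,0,5],[0,-3,0,0,0,0,5]]'
python3 -m creep '[[2,0,-4,0,0,0,5],[4,0,-4,0,0,0,5],[4,0,-4,0,0,0,5],[4,0,0,0,0,0,5],[4,0,0,0,0,0,5],[4,0,0,0,0,0,5],[4,0,0,0,0,0,5],[4,0,0,0,0,0,5]]'
python3 -m creep '[[4,0,0,0,0,0,5],[4,0,0,0,0,0,5],[4,0,0,0,0,0,5],[4,0,0,0,0,0,5],[0,0,0,0,0,0,5],[0,0,0,0,0,0,5]]'
python3 - <<'E'
from h import *
for n in("scene","top"):
    p,d=snapshot(n);np.savez(n+"3.npz",p=p,d=d);cv2.imwrite(f"pics/f_{n}.png",p[:,:,::-1])
    c=calibration(n);W=cloud(d,c)
    ms=(abs(W[...,2]-.025)<.004)&(np.linalg.norm(W[...,:2]-[.525,.12],axis=-1)<.075)&(p[...,0].astype(int)-p[...,2]>25)
    print("stand",cv2.minAreaRect(W[ms][:,:2].astype(np.float32)))
    mg=(abs(W[...,2]-.085)<.008)&(np.linalg.norm(W[...,:2]-[.525,.12],axis=-1)<.05)
    print("grip",cv2.minAreaRect(W[mg][:,:2].astype(np.float32)),np.median(W[mg][:,2]))
    if n=="scene": overlay(n,p,[.5258,.1248,.010],-.221,k=9,fn="pics/ov8.png")
    else: cv2.imwrite("pics/z5.png",cv2.resize(p[177:237,320:390],None,fx=10,fy=10,interpolation=cv2.INTER_CUBIC)[:,:,::-1])
E
```

```text
time_s: 21.35
eef_pos: [0.5254, 0.1256, 0.046]
ee_rot: [-1.571, -0.0, -1.792]
ft_force: [-0.0, -0.2, -0.7]
grip_width: 0.05
time_s: 21.95
eef_pos: [0.5252, 0.1257, 0.198]
ee_rot: [-1.57, 0.0, -1.792]
ft_force: [0.1, -0.1, 1.5]
grip_width: 0.0496
time_s: 22.75
eef_pos: [0.3531, -0.1351, 0.197]
ee_rot: [-1.569, -0.0, -1.792]
ft_force: [1.4, 0.3, -0.2]
grip_width: 0.0497
time_s: 23.35
eef_pos: [0.3182, -0.29, 0.1963]
ee_rot: [-1.57, 0.0, -1.794]
ft_force: [-0.9, 0.2, 0.7]
grip_width: 0.0503
stand ((0.5265021324157715, 0.12358293682336807), (0.05468974635004997, 0.09628213196992874), 76.04678344726562)
grip ((0.5261813998222351, 0.12311758100986481), (0.01333673857152462, 0.04729573801159859), 78.24359130859375) 0.08335055787062019
stand ((0.5255532264709473, 0.12517398595809937), (0.054349057376384735, 0.09247841686010361), 77.2748794555664)
grip ((0.5261269807815552, 0.1257239133119583), (0.014287128113210201, 0.04336953163146973), 76.68598937988281) 0.0849129438683208
```

View pics/f_scene.png

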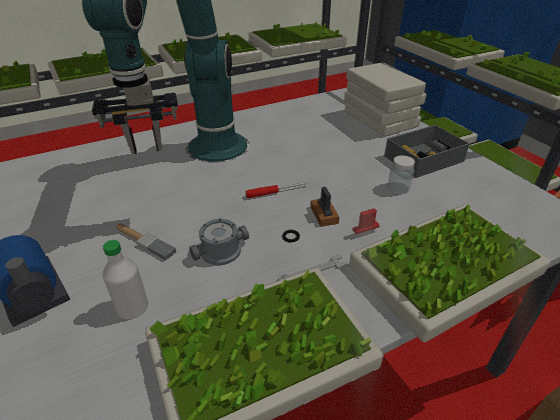

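View pics/ov8.png

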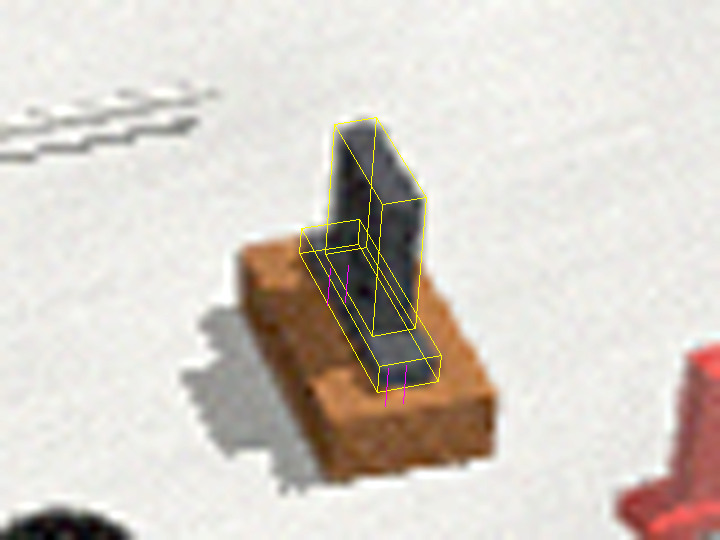

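View pics/f_top.png

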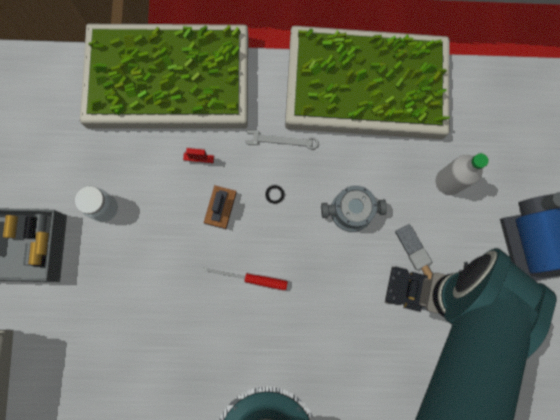

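View pics/z5.png

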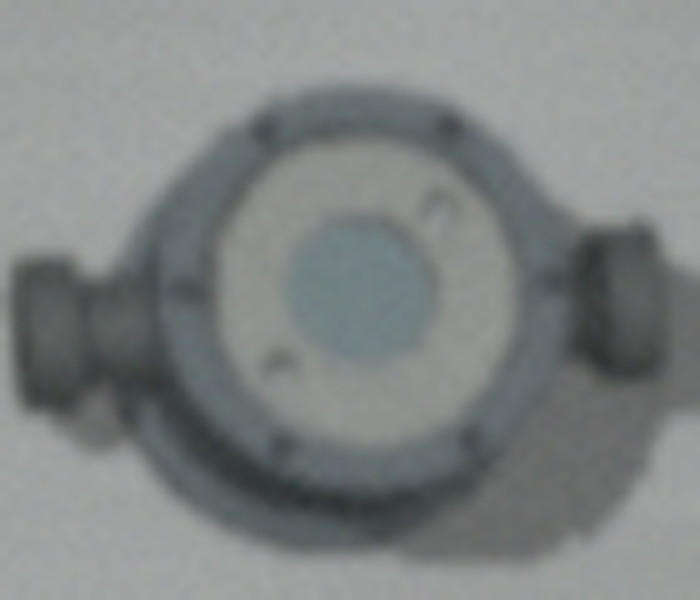

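The spanner sits in the stand as at the start (scene overlay fits), the ring's holes have moved clockwise to about (442,212) and (280,368) in the zoom, and the bystanders are where they were. I'm handing the job in.

```bash
python3 -c "
from station import *
print(close_job())"
```

```text
the job is handed in; nothing more can be done
None
```

The ring is home against its stop and the spanner is back in its stand. I handed the job in at about 23.5 s of the 70 s allowed; no verdict is reported.

- **Fitting the pins:** I gripped the spanner, lined it up with the two holes seen in the cameras, and lowered it. The pins went in with no axial contact force, to about 6.7 mm below the ring's face.
- **Turning the ring:** Drag stayed near 0.2 N m, with scattered readings of 0.08 to 0.28. At the stop it rose in steps to about 0.5 N m, roughly 20 N in all on the pins. I held it there, backed off and withdrew.
- **Ring position:** The scene camera shows the hole line turned by 0.48 rad, and a rough top-view check gave about 0.5 rad. From a start of 0.1 to 0.2, both fit the stop at 0.6. The hand turned 0.58 rad; I put the extra 0.1 rad down to play in the holes and give in the grip. A sideways wrist moment of about 0.6 N m built up during the turn and went away when I backed off.
- **Spanner in its stand:** The spanner measures within 1 mm of the stand's axis and in line within about 0.04 rad. Its grip top is at 83 to 85 mm, as at the start, so the crossbar is flat on the wood.
- **Everything else:** The gripper is open and well clear. By eye, the bystanders and the red look-alike are unmoved in the final pictures; the brush handle is partly hidden by the arm in the top view.

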